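# Unlatch the repair tote and hold its gate open

## Robot

A 6-joint arm with a two-finger parallel gripper is mounted at the origin on a cart in front of the work surface, level with it; the furniture and walls round the work are solid. World frame = base frame: x ahead of the robot, y to its left, z up, the work surface at z = 0. Lengths are in m, angles in rad, forces in N, time in s.
With the tool pointing down it reaches from about 0.275 to 0.825 m from the base axis. Payload 4.9 kg.
Tool frame: the origin (TCP) lies on the centre line of the jaws, within the pads' length; the fingertips stand 11 mm ahead of it and the grasp point (between the pads) lies 8 mm behind it; z points along the fingers, y is the line along which they close (so a half turn about z gives the same grasp; the last joint's range is limited). The gripper opens to 85 mm and grips with 20 to 120 N. Pads are 22 mm wide; open, the fingers measure 114 mm over their backs; the gripper's body (76 mm by 85 mm) begins 54 mm behind the grasp point. The pads swing forward as they close: fully open they stand 13 mm farther back than shut.
Start: joints at [-1.458, 0.326, -0.193, 1.052, 0, 1.437], TCP at [0.134, -0.533, 0.242] pointing down, gripper open.
Joint ranges: [-2.65, 2.65], [-0.97, 1.79], [-1.3, 1.35], [-1.93, 2.1], [-1.47, 1.37], [-3.14, 3.14]. Speed limits (rad/s): [2.57, 2.57, 3.14, 3.14, 3.14, 3.14].

## Interface

Orientations are given as a rotation vector (axis times angle).
In Python, from station import env gives the robot as it stands.
- The arm moves only by the shell command python3 -m pendant 'ROWS'. ROWS is JSON, a list of rows, each a list of 7 numbers: the shift along the tool's x, y, z in m, then the turn, a rotation vector about the tool's x, y, z in degrees, then the opening, from 0 (shut) to 1 (fully open). A call has 1 to 8 rows; each row is the pose to reach, as a shift and turn from the pose commanded when the call began, along the tool's axes at that moment; what a row does not reach only later rows make up. A row lasts 1/10 s, in which the tool goes at most 50 mm and 8.59 degrees, less where a joint would pass 70% of its speed; a pose out of reach is approached as far as the arm can. A call with a gripper value outside its range is refused whole. The fingers move at their own pace and stop on an object; the grip force is fixed at half the most. Time passes only in rows, so rows that repeat a pose let the fingers close. It gives the time, the measured TCP pose, the force, the opening and the grip force at its end, in the units of the state.
- env.read_state(): the state, without advancing time (a new reading comes with each control period).
- env.capture(name): name is "side" or "top" or "wrist"; returns a dict with "frame" (480x640x3 uint8, red, green, blue), "mtx" (3x3 intrinsics, pixels), "origin" and "orientation" of the camera in the world; the wrist camera has in their place "T_tool_cam" (4x4, takes a point from camera to tool coordinates, whose origin is the TCP and whose axes are the flange's). Camera axes: x right, y down, z forward; pixel columns grow to the right and rows downward; lengths in m; the calibration is good to about 2 mm. A picture is of the moment at which its call begins: read the wrist's pose just before it. There is no depth.
- env.sign_off(): hands the job in; it is judged then, once.
The state is a dict: "time": time; "joint_pos": joint angles; "qd": joint speeds; "effort": joint torques, N m; "position": TCP position; "ee_rot": TCP orientation; "wrist_force": force on the tool from outside, world axes, zero at the start; "torque": the same for the moment, N m; "width": finger opening in m; "finger_force": force on a finger pad.
Only numpy, scipy, OpenCV 4.12 (cv2) and the standard library are available. Lean on these libraries where they do the work, as an engineer would, in place of code of your own. Each camera call takes 0.05 s, during which the arm holds its last target. There are 200 camera calls.

## Task

Knock the tote's locking peg fully down with the mallet and put the mallet back on the bench. Then squeeze the front catch's sliding tab towards its fixed post until its bolt is out of the gate, then the rear catch likewise; take the gate by the round post on its top edge, swing it past its detent to about square with the tote's front, and finish while still holding it there by that post, because a spring pulls it back. Leave the other things on the bench where they are.

Things in the scene. Friction and masses are not known exactly. Their poses are not given: they have to be found in the camera images.
- tote: Small grey open tote fixed to the bench, basket 130 x 125 x 78 mm high (x -65 to 65, y -80 to 45), spare parts inside. Origin: a point on its underside; x front to back, y left, z up. On its right side the latch block (x -120 to 15, y -188 to -106 mm, top face 75 mm up) carries the peg and both catches, which slide along y. The gate forms the front, with a side leaf 56 mm deep along the right side.
- peg (a joint): Depth of the locking peg, a vertical steel rod (9 mm) with a round head, standing on the latch block between the catches, m: 0 to 0.006 at the start, 0.024 fully down. It takes 6 to 8 N to push and stays where driven. While it is up, its square collar blocks the front catch.
- peg_head: Round head of the peg (20 mm diameter, 8 mm thick). Origin: centre of the flat top of the peg's head: 148 mm above the bench when up, 124 mm when fully down; at tote frame x -60, y -160 mm.
- mallet: Short mallet, 0.36 kg or so, standing on one face of its head, a vertical cylinder of 40 mm diameter, 60 mm high. Level wooden handle 16 mm wide, 18 mm high, half-way up the head, along the mallet's -x to 162 mm from the head's axis. Origin: centre of the head, 30 mm above its lower face; z up.
- mallet_grip (a point): Point on the centre line of the mallet's handle, 50 mm from the head's axis, 30 mm above the lower face: where to grip (16 mm across).
- catch_front (a joint): Travel of the front catch (nearer the tote's front), m: 0 locked, 0.016 at its stop; the bolt is out of the gate from 0.012 on. The tab slides along the tote's -y, towards its fixed post, against about 4 N of friction, and stays where it is left. Blocked after 2 to 3 mm until the peg is down.
- tab_front: Origin: centre of the outer (+y, towards the basket) face of the front catch's sliding tab, where a finger presses: tab 24 mm (x) x 8 mm (y), 40 mm high, top 116 mm above the bench, this point at 103 mm. A finger may reach down to 84 mm above the bench there. Tote frame x -90, y -123 mm when locked.
- post_front: Origin: centre of the outer (-y) face of the front catch's fixed post, where the other finger presses: post 24 mm (x) x 8 mm (y), top 116 mm above the bench, this point at 103 mm. 60 mm from the tab's outer face when locked, 44 mm with the tab at its stop. Tote frame x -90, y -183 mm.
- catch_rear (a joint): Travel of the rear catch, 60 mm farther back than the front one, same values, size and friction. Its bar runs to behind the front catch, which blocks it after about 2 mm until the front catch has been moved.
- tab_rear: Origin: the same point on the rear catch's sliding tab. Tote frame x -30, y -123 mm when locked.
- post_rear: Origin: the same point on the rear catch's fixed post. Tote frame x -30, y -183 mm.
- gate (a joint): Opening angle of the gate, rad: 0 shut, up to 1.75. It turns about a vertical hinge at the tote's front left corner; its right end swings out to the tote's -x (clockwise from above). A detent in the sill resists between about 0.4 and 0.8 (some 4 N at the post); a spring (about 2 N at the post) pulls it back towards shut, to rest against the detent.
- gate_hinge (a point): Point on the gate's hinge axis, 75 mm above the bench; tote frame x -65, y 40 mm.
- pull_post: Origin: grip point of the upright round post (14 mm diameter, 46 mm tall) on the gate's top edge, 103 mm above the bench, 28 mm above the gate's top edge, 55 mm from the hinge axis; the post's top is at 121 mm. Turns with the gate.
- spare_block: Bystander: small black block-shaped charger, 46x62x34 mm; origin at the centre of its underside.
- flat_cell: Bystander: flat grey battery cell, 45x60x9 mm; origin at the centre of its underside.
- canister: Bystander: tall ochre canister, diameter 60, height 181 mm; origin at the centre of its underside.
- tip_jar: Bystander: little pot of soldering tips, 40x40x58 mm; origin at the centre of its underside.
- white_bottle: Bystander: small white bottle with a blue cap, 48x48x110 mm; origin at the centre of its underside.
- bit_box: Bystander: closed green bit box, 55x85x24 mm; origin at the centre of its underside.
- note_pad: Bystander: white note pad, 75x100x10 mm; origin at the centre of its underside.
Things that resemble listed ones, but are neither listed nor needed, are in the scene too. What is shaped like the mallet but green is not meant.

How it is judged:
On the way, in this order (a step that is already met when the one before it is completed fails the run):
1. the peg is driven down by the mallet (value of joint peg above 0.019 m and contact force between mallet and peg_head above 0.5 N and contact force between the fingers and mallet above 0.5 N), for 0.05 s.
2. the mallet is back on the bench, let go (height (world z) of mallet below 0.05 m and contact force between the fingers and mallet below 0.1 N and linear speed of mallet below 0.05 m/s), for 0.1 s.
3. the front catch is squeezed open between tab and post (value of joint catch_front above 0.012 m and contact force between the fingers and tab_front above 0.3 N and contact force between the fingers and post_front above 0.3 N), for 0.1 s.
4. the rear catch is squeezed open between tab and post (value of joint catch_rear above 0.012 m and contact force between the fingers and tab_rear above 0.3 N and contact force between the fingers and post_rear above 0.3 N), for 0.1 s.
5. the gate has been pulled past its detent (value of joint gate above 0.85 rad and contact force between the fingers and pull_post above 0.3 N), for 0.1 s.
At the end, for the whole second after the job is handed in: The gate is held still by its round post, opened more than 1.2 rad, with the fingers bearing on the post; the peg is down (over 19 of 24 mm), both catches are open (over 12 mm), the mallet lies or stands on the bench untouched, and the program ends while holding the gate (all of step 2 and value of joint gate above 1.2 rad and velocity of joint gate between -0.1 and 0.1 rad/s and contact force between the fingers and pull_post above 0.3 N and value of joint peg above 0.019 m and value of joint each of catch_front, catch_rear above 0.012 m); the arm keeps its last pose, push and grip.
It fails at once if a bystander is moved by more than 30 mm (distance of any of spare_block, flat_cell, canister, tip_jar, white_bottle, bit_box, note_pad from where it was at the start of the episode above 0.03 m).
It also fails if it takes over 64 s, if anything falls off the work surface, if the arm or the gripper's body presses on something with over 40 N, if the wrist force passes 120 N, or if a joint passes its speed limit or range.

## Working session

There is one attempt and no reset: what is moved stays moved. The work goes in short steps, Python scripts to look and compute and a shell command to move; the robot and the scene stay as the last step left them, time stands still between calls to the robot, and variables do not carry over. Pictures are saved under pics/ and viewed, at most 10 in all, crops included, and the job is handed in when it is done.

```bash
ls; mkdir -p pics; python3 - <<'E'
from station import env
import cv2,json
s=env.read_state();print({k:s[k] for k in('time','position','ee_rot','width','wrist_force')})
for n in('top','side'):
    c=env.capture(n);cv2.imwrite(f'pics/{n}0.png',c['frame'][:,:,::-1])
    print(n,c['mtx'],c['origin'],c['orientation'])
c=env.capture('wrist');print(c['T_tool_cam'],c['mtx'])
E
```

```text
pics
{'time': 0.0, 'position': array([ 0.13430805, -0.5327669 ,  0.24151431]), 'ee_rot': array([-3.11599833e+00, -3.86467301e-01,  1.48195310e-05]), 'width': 0.08566854202069031, 'wrist_force': array([ 0.30572698, -0.04168867,  0.7758309 ])}
top [[446.31035583   0.         317.05795089]
 [  0.         446.31035583 234.65450751]
 [  0.           0.           1.        ]] [ 0.39181866 -0.17497646  1.24906354] [-2.16879103  2.20061164 -0.09181898]
side [[444.93041938   0.         323.38687866]
 [  0.         444.93041938 238.03430844]
 [  0.           0.           1.        ]] [0.60666595 0.57073882 1.24518419] [-0.25113332 -2.9595497   0.88529625]
[[ 2.85028788e-04 -9.57733533e-01 -2.87656738e-01  7.30306792e-02]
 [ 9.99998684e-01  7.32390942e-04 -1.44758282e-03  4.99701681e-04]
 [ 1.59707579e-03 -2.87655947e-01  9.57732481e-01 -1.32063740e-01]
 [ 0.00000000e+00  0.00000000e+00  0.00000000e+00  1.00000000e+00]] [[349.43356023   0.         321.18884481]
 [  0.         349.43356023 240.24836194]
 [  0.           0.           1.        ]]
```

View pics/top0.png

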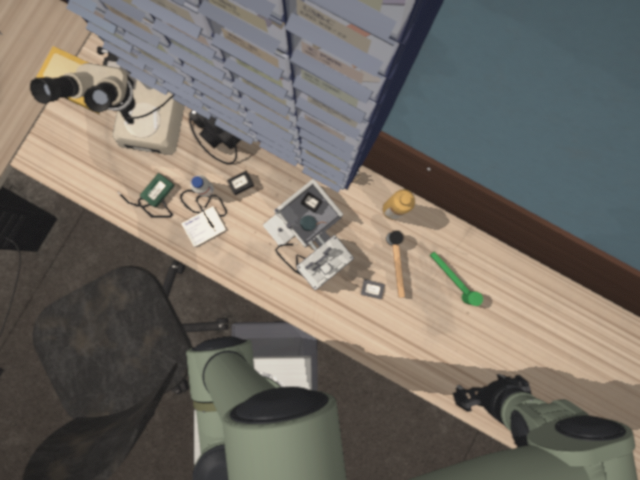

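View pics/side0.png

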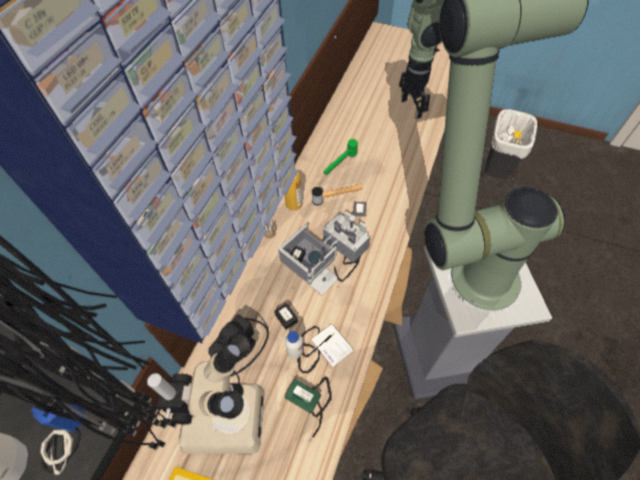

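The top view shows the tote basket at about (308,213), the latch block at (325,263), the mallet head at (397,238) with its handle to (401,296), the canister at (398,205), and the green decoy at right. Next I'll look at enlarged crops.

```bash
python3 - <<'E'
import cv2,numpy as np
t=cv2.imread('pics/top0.png');s=cv2.imread('pics/side0.png')
cv2.imwrite('pics/tc.png',cv2.resize(t[170:310,255:425],None,fx=4.5,fy=4.2857 and 4.5,interpolation=cv2.INTER_CUBIC)[:600,:])
a=cv2.resize(s[170:300,265:375],None,fx=4.5,fy=4.5,interpolation=cv2.INTER_CUBIC)
cv2.imwrite('pics/sc.png',a)
E
```

```text
(no output)
```

View pics/tc.png

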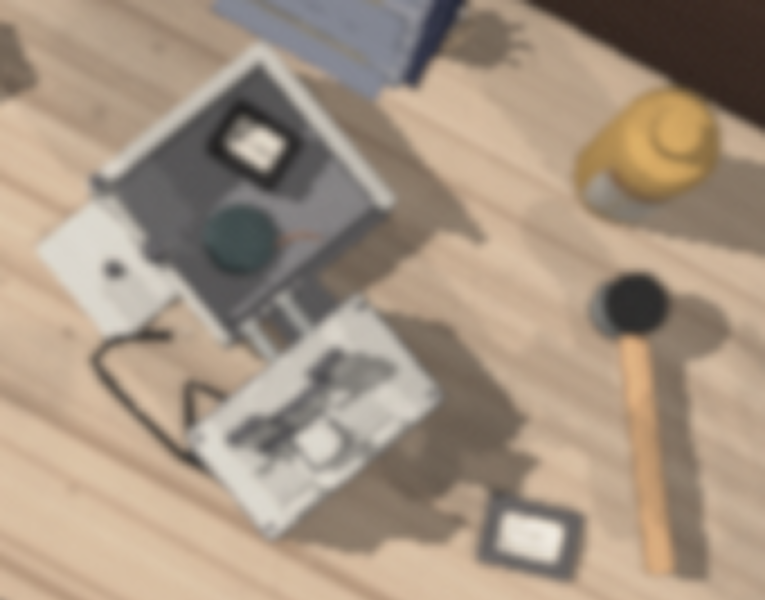

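View pics/sc.png

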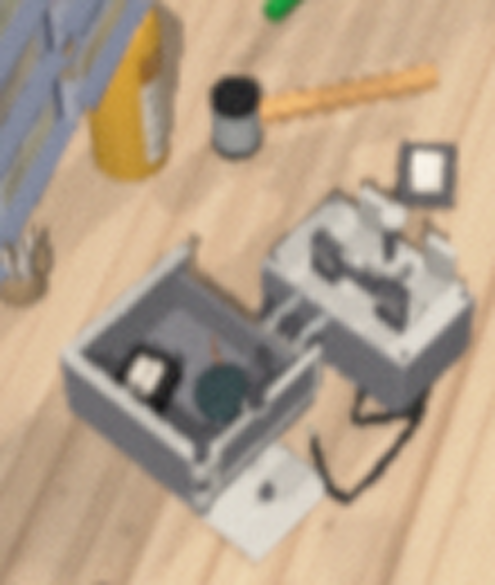

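The top crop gives the block's top corners at (365,300), (438,395), (275,535) and (192,437). The gate post is at about (155,250), the mallet head top at (636,304) and the handle end at (659,572). The side crop shows the same corners, with the hinge at about (205,490).

```bash
cat > h.py <<'E'
import numpy as np
from scipy.spatial.transform import Rotation as R
from scipy.optimize import least_squares
CAM={'top':([446.31035583,317.05795089,234.65450751],[0.39181866,-0.17497646,1.24906354],[-2.16879103,2.20061164,-0.09181898]),
'side':([444.93041938,323.38687866,238.03430844],[0.60666595,0.57073882,1.24518419],[-0.25113332,-2.9595497,0.88529625])}
OFF={'top':(255,170),'side':(265,170)}
def crop(n,p): return np.array(p)/4.5+OFF[n]
def proj(n,P):
    k,o,r=CAM[n];p=R.from_rotvec(r).inv().apply(np.array(P)-o)
    return k[0]*p[...,:2]/p[...,2:]+k[1:]
def onplane(n,px,z):
    k,o,r=CAM[n];d=R.from_rotvec(r).apply([(px[0]-k[1])/k[0],(px[1]-k[2])/k[0],1]);o=np.array(o)
    return o+d*(z-o[2])/d[2]
def T(pose,P):
    P=np.array(P,float);c,s=np.cos(pose[2]),np.sin(pose[2])
    return np.stack([pose[0]+c*P[...,0]-s*P[...,1],pose[1]+s*P[...,0]+c*P[...,1],P[...,2]],-1)
E
python3 - <<'E'
from h import *
m=[(15,-106,75),(15,-188,75),(-120,-188,75),(-120,-106,75),(65,45,78),(65,-80,78)]
m=np.array(m)/1000
ob={'top':[(365,300),(438,395),(275,535),(192,437),(265,45),(392,205)],
'side':[(265,262),(335,195),(467,295),(400,375),(65,360),(190,245)]}
def f(p,ns=('top','side')): return np.concatenate([(proj(n,T(p,m))-crop(n,ob[n])).ravel() for n in ns])
for ns in(('top','side'),('top',),('side',)):
    r=least_squares(lambda p:f(p,ns),[.35,-.1,-1],loss='soft_l1');print(ns,r.x,np.degrees(r.x[2]))
    if len(ns)==2: print(f(r.x).reshape(-1,2).round(1).tolist()); p=r.x
for nme,P in dict(peg=(-60,-160,148),tabF=(-90,-123,103),postF=(-90,-183,103),tabR=(-30,-123,103),postR=(-30,-183,103),hinge=(-65,40,75),pull=(-65,-15,103)).items():
    w=T(p,np.array(P)/1e3);print(nme,w.round(4),proj('top',w).round(1),((proj('top',w)-OFF['top'])*4.5).round(),((proj('side',w)-OFF['side'])*4.5).round())
for n,h,e in(('top',(636,304),(659,572)),('side',(237,95),(437,75))):
    H=onplane(n,crop(n,h),.06);E=onplane(n,crop(n,e),.037);d=H-E;print(n,H,E,np.hypot(d[0],d[1]),np.degrees(np.arctan2(d[1],d[0])))
for nme,px in dict(can_top=(690,135),cell=(530,535)).items(): print(nme,onplane('top',crop('top',px),.181 if 'can' in nme else .009))
E
```

```text
('top', 'side') [ 0.55548479 -0.14974364 -0.90150126] -51.65221715556922
[[-2.3, -1.7], [1.3, 1.3], [-2.3, 2.9], [-3.6, 0.3], [-1.5, -0.9], [0.2, -0.2], [-1.4, -0.6], [-0.1, -1.1], [2.8, -0.3], [1.1, -1.6], [-1.7, -1.8], [-1.8, -0.9]]
('top',) [ 0.55541196 -0.15349529 -0.89222224] -51.120568658014854
('side',) [ 0.55390223 -0.14507067 -0.8951871 ] -51.290442493973195
peg [ 0.3928 -0.202   0.148 ] [325.5 268.9] [317. 445.] [394. 210.]
tabF [ 0.4032 -0.1555  0.103 ] [306.8 265.1] [233. 428.] [389. 305.]
postF [ 0.3561 -0.1927  0.103 ] [321.6 283.3] [300. 510.] [445. 252.]
tabR [ 0.4404 -0.2025  0.103 ] [325.  250.3] [315. 361.] [323. 257.]
postR [ 0.3934 -0.2398  0.103 ] [339.8 268.5] [382. 443.] [379. 205.]
hinge [ 0.5465 -0.0739  0.075 ] [275.5 211.4] [ 92. 186.] [201. 460.]
pull [ 0.5034 -0.1081  0.103 ] [287.9 226.4] [148. 254.] [256. 386.]
top [ 0.4735548  -0.39496138  0.06      ] [ 0.31392894 -0.40841047  0.037     ] 0.16019142179098514 4.816015325889668
side [ 0.47110621 -0.39025242  0.06      ] [ 0.31146899 -0.40192768  0.037     ] 0.16006359389325314 4.182948501093468
can_top [ 0.55582466 -0.40422034  0.181     ]
cell [ 0.33586136 -0.33519146  0.009     ]
```

```bash
cat >> h.py <<'E'
def Rd(yaw):
    c,s=np.cos(np.radians(yaw)),np.sin(np.radians(yaw));return R.from_matrix(np.array([[c,s,0],[s,-c,0],[0,0,-1.]]))
def go(x,y,z,yaw,st=None):
    from station import env
    st=st or env.read_state();r=R.from_rotvec(st['ee_rot'])
    print('ROW',(r.inv().apply(np.array([x,y,z])-st['position'])).round(4).tolist(),(r.inv()*Rd(yaw)).as_rotvec(degrees=True).round(2).tolist())
E
python3 -c "
from h import *
go(.45,-.24,.26,4.5)"
```

```text
ROW [0.3777, -0.2069, -0.018] [-0.08, -0.01, 9.64]
```

```bash
python3 -m pendant '[[0.378,-0.207,-0.018,0,0,9.6,1],[0.378,-0.207,-0.018,0,0,9.6,1],[0.378,-0.207,-0.018,0,0,9.6,1],[0.378,-0.207,-0.018,0,0,9.6,1],[0.378,-0.207,-0.018,0,0,9.6,1],[0.378,-0.207,-0.018,0,0,9.6,1],[0.378,-0.207,-0.018,0,0,9.6,1],[0.378,-0.207,-0.018,0,0,9.6,1]]'; python3 -m pendant '[[0,0,0,0,0,0,1],[0,0,0,0,0,0,1],[0,0,0,0,0,0,1]]'
python3 - <<'E'
from station import env
import cv2,pickle
s=env.read_state();c=env.capture('wrist');pickle.dump((s,c),open('w1.pkl','wb'));print(s['time'],s['position'],s['ee_rot'],s['joint_pos'])
cv2.imwrite('pics/w1.png',cv2.resize(c['frame'][:,:,::-1],(800,600),interpolation=cv2.INTER_CUBIC))
E
```

```text
time: 0.95
position: [0.4273, -0.261, 0.259]
ee_rot: [3.139, 0.124, 0.0]
wrist_force: [1.2, -0.9, -0.1]
width: 0.0853
finger_force: 0.0
time: 1.25
position: [0.4255, -0.2632, 0.2586]
ee_rot: [-3.139, -0.123, 0.001]
wrist_force: [0.1, -0.6, -0.2]
width: 0.0859
finger_force: 0.0
1.25 [ 0.42546272 -0.26317085  0.25862045] [-3.13907009e+00 -1.23033190e-01  1.36140395e-03] [-7.01306675e-01  2.23760631e-01 -2.89658289e-01  1.05809281e+00
 -5.01982691e-04  2.36193796e+00]
```

View pics/w1.png

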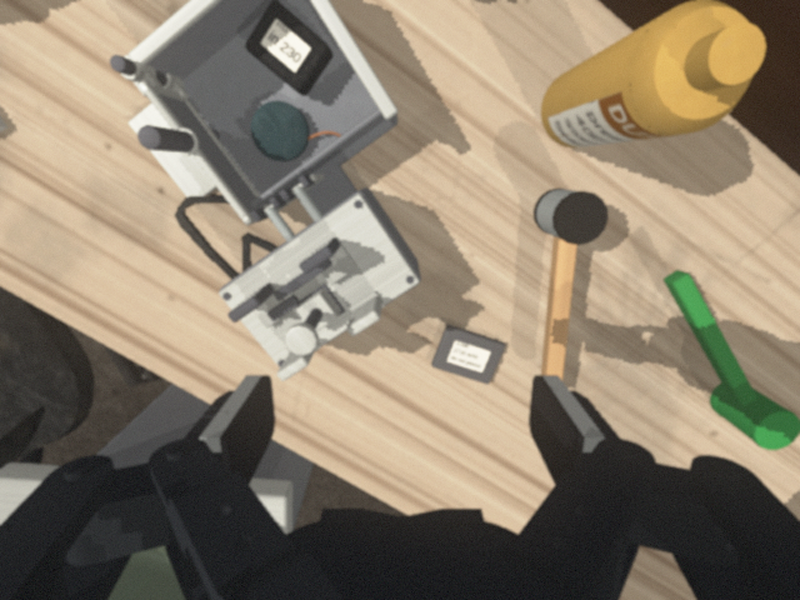

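The wrist image (800x600) shows the block's top corners at (359,195), (416,280), (221,291) and (288,378). It also has the peg head at (300,338), the pull post top at (150,137), the mallet head top at (580,217), and a handle point at (552,376).

```bash
cat >> h.py <<'E'
class W:
    def __init__(s,st,c):
        s.K=c['mtx'];M=np.eye(4);M[:3,:3]=R.from_rotvec(st['ee_rot']).as_matrix();M[:3,3]=st['position'];s.M=M@c['T_tool_cam']
    def proj(s,P):
        p=(np.array(P)-s.M[:3,3])@s.M[:3,:3];return p[...,:2]/p[...,2:]*s.K[0,0]+s.K[:2,2]
    def pl(s,px,z):
        d=s.M[:3,:3]@np.linalg.solve(s.K,[px[0],px[1],1]);o=s.M[:3,3];return o+d*(z-o[2])/d[2]
E
python3 - <<'E'
from h import *
import pickle
w=W(*pickle.load(open('w1.pkl','rb')))
m=np.array([(15,-106,75),(15,-188,75),(-120,-188,75),(-120,-106,75),(65,-80,78),(-65,-15,121)])/1e3
ob=np.array([(359,193),(418,280),(286,379),(221,291),(396,118),(150,138)])/1.25
r=least_squares(lambda p:(w.proj(T(p,m))-ob).ravel(),[.555,-.15,-.9],loss='soft_l1');p=r.x
print(p,np.degrees(p[2]),(w.proj(T(p,m))-ob).round(1).tolist())
print('block corners',[ (w.pl(o,.075)).round(3).tolist() for o in ob[:4]])
for nme,P in dict(pegup=(-60,-160,148),peg6=(-60,-160,142),tabF=(-90,-127,116),postF=(-90,-179,116),tabR=(-30,-127,116),postR=(-30,-179,116),hinge=(-65,40,75),pull=(-65,-15,103)).items():
    q=T(p,np.array(P)/1e3);print(nme,q.round(4),(w.proj(q)*1.25).round())
H=w.pl(np.array((580,217))/1.25,.06);E=w.pl(np.array((552,376))/1.25,.039);d=H-E
print(H,E,np.degrees(np.arctan2(d[1],d[0])),'pegpx',w.pl(np.array((300,338))/1.25,.145))
E
```

```text
[ 0.55445121 -0.15148478 -0.89519929] -51.291140863000464 [[0.7, -1.6], [4.8, 3.7], [-2.7, -1.9], [-5.4, 3.1], [1.4, -3.1], [-0.5, 2.6]]
block corners [[0.48, -0.229, 0.075], [0.42, -0.276, 0.075], [0.331, -0.178, 0.075], [0.4, -0.129, 0.075]]
pegup [ 0.3921 -0.2047  0.148 ] [300. 346.]
peg6 [ 0.3921 -0.2047  0.142 ] [302. 342.]
tabF [ 0.3991 -0.1607  0.116 ] [244. 313.]
postF [ 0.3585 -0.1932  0.116 ] [293. 372.]
tabR [ 0.4366 -0.2075  0.116 ] [316. 263.]
postR [ 0.396 -0.24   0.116] [363. 326.]
hinge [ 0.545  -0.0757  0.075 ] [129.  71.]
pull [ 0.5021 -0.1101  0.103 ] [165. 143.]
[ 0.47441878 -0.39308835  0.06      ] [ 0.33342768 -0.40424316  0.039     ] 4.523653654100858 pegpx [ 0.39611476 -0.20421648  0.145     ]
```

```bash
python3 -c "
from h import *
go(.424,-.397,.1,4.5)"
```

```text
ROW [-0.0115, 0.133, 0.1586] [-0.01, 0.04, -0.07]
```

```bash
python3 -m pendant '[[-0.011,0.133,0.1,0,0,0,1],[-0.011,0.133,0.1,0,0,0,1],[-0.011,0.133,0.1,0,0,0,1],[-0.011,0.133,0.1,0,0,0,1],[-0.011,0.133,0.15,0,0,0,1],[-0.011,0.133,0.2,0,0,0,1],[-0.011,0.133,0.225,0,0,0,1],[-0.011,0.133,0.236,0,0,0,1]]'; python3 -m pendant '[[0,0,0,0,0,0,0.5],[0,0,0,0,0,0,0],[0,0,0,0,0,0,0],[0,0,0,0,0,0,0],[0,0,0,0,0,0,0],[0,0,0,0,0,0,0],[0,0,0,0,0,0,0]]'
```

```text
time: 2.1
position: [0.4232, -0.3951, 0.0202]
ee_rot: [-3.135, -0.121, 0.005]
wrist_force: [-0.4, 0.3, -0.0]
width: 0.0857
finger_force: 0.0
time: 2.8
position: [0.4264, -0.397, 0.0243]
ee_rot: [3.137, 0.125, 0.002]
wrist_force: [-1.8, 0.8, 6.7]
width: 0.0146
finger_force: 61.9
```

```bash
python3 -m pendant '[[0,0,-0.05,0,0,0,0],[0,0,-0.10,0,0,0,0],[0,0,-0.15,0,0,0,0],[0,0,-0.19,0,0,0,0],[0,0,-0.19,0,0,0,0]]'; python3 -c "
from h import *
go(.346,-.208,.205,4.5)"
```

```text
time: 3.3
position: [0.428, -0.3986, 0.2192]
ee_rot: [3.131, 0.125, 0.01]
wrist_force: [-0.4, -0.3, -3.7]
width: 0.0148
finger_force: 60.6
ROW [-0.0667, -0.1966, 0.0121] [0.49, -0.34, 0.06]
```

```bash
python3 -m pendant '[[-0.067,-0.197,0.005,0,0,0,0],[-0.067,-0.197,0.005,0,0,0,0],[-0.067,-0.197,0.005,0,0,0,0],[-0.067,-0.197,0.005,0,0,0,0],[-0.067,-0.197,0.005,0,0,0,0],[-0.067,-0.197,0.005,0,0,0,0],[-0.067,-0.197,0.005,0,0,0,0]]'; python3 - <<'E'
from station import env
from h import *
import cv2,pickle
s=env.read_state();print(s['position'],s['ee_rot'],s['wrist_force']);c=env.capture('wrist')
cv2.imwrite('pics/w2.png',c['frame'][:,:,::-1])
w=W(s,c);print('peg px',w.proj([[.394,-.204,.145],[.392,-.2047,.148]]))
go(.346,-.208,.205,4.5)
E
```

```text
time: 4.0
position: [0.3439, -0.2058, 0.2077]
ee_rot: [3.138, 0.125, 0.001]
wrist_force: [0.8, -0.1, -4.5]
width: 0.0147
finger_force: 60.7
[ 0.34391532 -0.20579104  0.20773691] [3.13818475e+00 1.24559752e-01 6.28702807e-04] [ 0.83038262 -0.05427043 -4.52842769]
peg px [[324.60755612 178.76611715]
 [325.63072642 183.2019144 ]]
ROW [0.0017, 0.0019, 0.0029] [0.06, -0.03, 0.01]
```

View pics/w2.png

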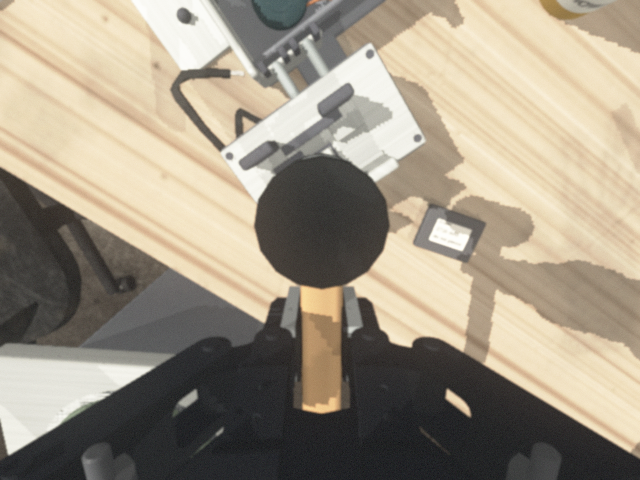

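The mallet is held straight, with its head top at (322,222). The tabs' tops are at (258,155) and (336,99), and the block corners at (370,46), (423,140) and (225,152).

```bash
python3 - <<'E'
from station import env
from h import *
s=env.read_state();c=env.capture('wrist');w=W(s,c)
print('head',w.pl((322,222),s['position'][2]-.0243+.06))
for n,px,z in(('tabF',(258,155),.116),('tabR',(336,99),.116),('c1',(371,45),.075),('c2',(424,140),.075),('c4',(224,152),.075)):print(n,w.pl(px,z).round(4))
m=np.array([(15,-106,75),(15,-188,75),(-120,-106,75),(-90,-127,116),(-30,-127,116)])/1e3
ob=np.array([(371,45),(424,140),(224,152),(258,155),(336,99)])
r=least_squares(lambda p:(w.proj(T(p,m))-ob).ravel(),[.555,-.15,-.9],loss='soft_l1');p=r.x
print(p,np.degrees(p[2]),(w.proj(T(p,m))-ob).round(1).tolist());print(T(p,[-.06,-.16,.148]),T(p,[-.09,-.153,.1]),T(p,[-.065,-.015,.1]))
E
```

```text
head [ 0.39359588 -0.20293014  0.24355092]
tabF [ 0.4022 -0.1624  0.116 ]
tabR [ 0.4385 -0.2079  0.116 ]
c1 [ 0.4782 -0.2298  0.075 ]
c2 [ 0.4197 -0.2757  0.075 ]
c4 [ 0.3997 -0.1304  0.075 ]
[ 0.55660373 -0.15172382 -0.8929451 ] -51.16198552121604 [[1.1, -8.7], [7.6, 0.9], [-7.7, 0.7], [-1.9, 1.5], [0.2, -0.7]]
[ 0.39434895 -0.20532782  0.148     ] [ 0.38098778 -0.17757031  0.1       ] [ 0.50415705 -0.1105007   0.1       ]
```

```bash
python3 -m pendant '[[0,0.002,0.03,0,0,0,0],[0,0.002,0.036,0,0,0,0],[0,0.002,0.042,0,0,0,0],[0,0.002,0.047,0,0,0,0],[0,0.002,0.052,0,0,0,0],[0,0.002,0.057,0,0,0,0],[0,0.002,0.061,0,0,0,0],[0,0.002,0.061,0,0,0,0]]'
```

```text
time: 4.9
position: [0.3433, -0.2078, 0.1475]
ee_rot: [3.137, 0.124, -0.001]
wrist_force: [-6.8, 0.3, 8.9]
width: 0.0147
finger_force: 63.1
```

```bash
python3 -m pendant '[[0,0,0.003,0,0,0,0],[0,0,0.005,0,0,0,0],[0,0,0.005,0,0,0,0]]'; python3 -m pendant '[[0,0,-0.005,0,0,0,0],[0,0,-0.04,0,0,0,0],[0,0,-0.075,0,0,0,0],[0,0,-0.075,0,0,0,0]]'; python3 -c "
from h import *
go(.4264,-.397,.215,4.5)
go(.4264,-.397,.024,4.5)"
```

```text
time: 5.2
position: [0.3419, -0.2079, 0.1429]
ee_rot: [3.136, 0.123, -0.006]
wrist_force: [-12.4, -0.4, 17.3]
width: 0.0152
finger_force: 65.7
time: 5.6
position: [0.3463, -0.209, 0.2205]
ee_rot: [3.134, 0.125, 0.01]
wrist_force: [0.6, -1.2, -4.0]
width: 0.0149
finger_force: 62.6
ROW [0.0649, 0.1938, 0.0069] [0.3, -0.37, 0.06]
ROW [0.0636, 0.1928, 0.1979] [0.3, -0.37, 0.06]
```

```bash
python3 -m pendant '[[0.064,0.193,0.0,0,0,0,0],[0.064,0.193,0.0,0,0,0,0],[0.064,0.193,0.0,0,0,0,0],[0.064,0.193,0.0,0,0,0,0],[0.064,0.193,0.03,0,0,0,0],[0.064,0.193,0.08,0,0,0,0],[0.064,0.193,0.12,0,0,0,0],[0.064,0.193,0.15,0,0,0,0]]';  python3 -m pendant '[[0,0,0.02,0,0,0,0],[0,0,0.035,0,0,0,0],[0,0,0.042,0,0,0,0],[0,0,0.046,0,0,0,0],[0,0,0.046,0,0,0,0]]'
```

```text
time: 6.4
position: [0.4211, -0.3923, 0.0621]
ee_rot: [-3.135, -0.124, 0.004]
wrist_force: [0.1, -0.3, -3.4]
width: 0.015
finger_force: 62.4
time: 6.9
position: [0.4218, -0.3932, 0.0214]
ee_rot: [-3.137, -0.125, 0.002]
wrist_force: [-2.8, 2.9, 2.8]
width: 0.0149
finger_force: 63.5
```

Touching the bench; release, wait, and rise.

```bash
python3 -m pendant '[[0,0,-0.001,0,0,0,0.4],[0,0,-0.001,0,0,0,1],[0,0,-0.001,0,0,0,1],[0,0,-0.001,0,0,0,1],[0,0,-0.001,0,0,0,1],[0,0,-0.001,0,0,0,1]]';python3 -m pendant '[[0,0,-0.03,0,0,0,1],[0,0,-0.08,0,0,0,1],[0,0,-0.13,0,0,0,1],[0,0,-0.18,0,0,0,1],[0,0,-0.20,0,0,0,1],[0,0,-0.20,0,0,0,1]]'
python3 -c "
from h import *
go(.381,-.1776,.22,128.7)"
```

```text
time: 7.5
position: [0.4227, -0.3945, 0.0219]
ee_rot: [3.139, 0.124, 0.0]
wrist_force: [-0.6, 0.3, 0.1]
width: 0.0852
finger_force: 0.0
time: 8.1
position: [0.4242, -0.3963, 0.2262]
ee_rot: [3.133, 0.124, 0.008]
wrist_force: [-0.4, -0.3, -0.0]
width: 0.0853
finger_force: 0.0
ROW [-0.0258, -0.2214, 0.0046] [0.49, 0.25, -124.15]
```

```bash
python3 -m pendant '[[-0.026,-0.221,0,0,0,-124,1],[-0.026,-0.221,0,0,0,-124,1],[-0.026,-0.221,0,0,0,-124,1],[-0.026,-0.221,0,0,0,-124,1],[-0.026,-0.221,0,0,0,-124,1],[-0.026,-0.221,0,0,0,-124,1],[-0.026,-0.221,0,0,0,-124,1],[-0.026,-0.221,0,0,0,-124,1]]'
python3 -c "
from h import *
go(.381,-.1776,.22,128.7)"
```

```text
time: 8.9
position: [0.3784, -0.1752, 0.2206]
ee_rot: [-2.512, -1.883, 0.001]
wrist_force: [-0.3, -0.7, 0.5]
width: 0.0852
finger_force: 0.0
ROW [-0.0015, 0.0031, 0.0006] [-0.09, -0.09, -55.01]
```

```bash
python3 -m pendant '[[-0.0015,0.003,0,0,0,-55,1],[-0.0015,0.003,0,0,0,-55,1],[-0.0015,0.003,0,0,0,-55,1],[-0.0015,0.003,0,0,0,-55,1],[-0.0015,0.003,0,0,0,-55,1],[-0.0015,0.003,0,0,0,-55,1],[-0.0015,0.003,0,0,0,-55,1],[-0.0015,0.003,0,0,0,-55,1]]'
python3 - <<'E'
from station import env
from h import *
import cv2,pickle
s=env.read_state();print(s['position'],s['ee_rot']);c=env.capture('wrist');pickle.dump((s,c),open('w3.pkl','wb'))
cv2.imwrite('pics/w3.png',cv2.resize(c['frame'][:,:,::-1],(800,600),interpolation=cv2.INTER_CUBIC))
w=W(s,c)
for P in ((-90,-127,116),(-90,-179,116),(-30,-127,116),(-30,-179,116),(-60,-160,124),(-65,-15,121)):print(P,w.proj(T([.5566,-.1517,-.8929],np.array(P)/1e3))*1.25)
go(.381,-.1776,.22,128.7)
E
```

```text
time: 9.7
position: [0.3809, -0.1779, 0.2206]
ee_rot: [-1.369, -2.825, -0.001]
wrist_force: [-0.3, 0.1, -0.7]
width: 0.0851
finger_force: 0.0
[ 0.38088737 -0.17790547  0.22056973] [-1.36917842e+00 -2.82483791e+00 -6.65234992e-04]
(-90, -127, 116) [448.42699781 303.66169018]
(-90, -179, 116) [356.71031014 304.49787775]
(-30, -127, 116) [446.33851654 398.38777142]
(-30, -179, 116) [360.53264646 399.12382071]
(-60, -160, 124) [390.7523504  358.72701524]
(-65, -15, 121) [644.44225086 346.27149966]
ROW [0.0003, 0.0002, 0.0008] [-0.03, -0.11, -0.48]
```

View pics/w3.png

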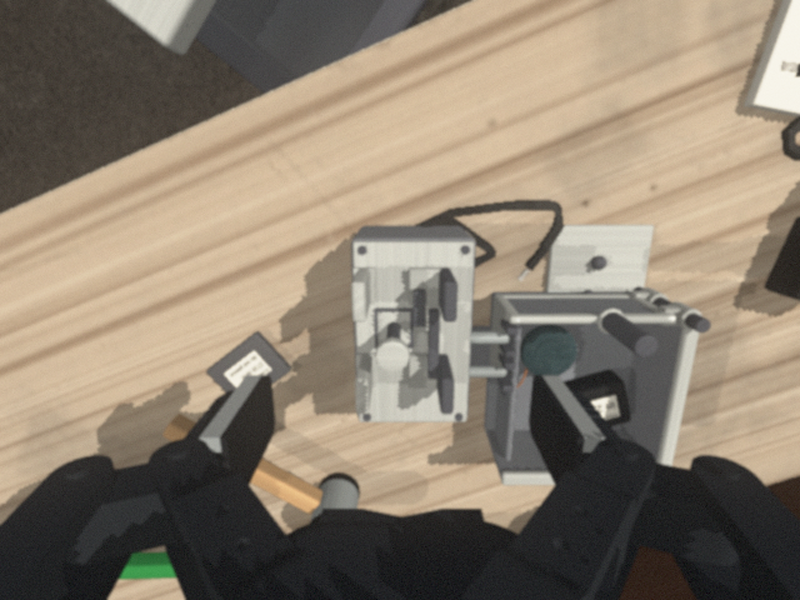

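The locking peg head is now low at (392,355). The front tab is at about (449,297) and its post at (361,297), with the rear tab at about (449,390). The pull post's top is at about (644,346) and the mallet stands at the lower left. All of this agrees with the fitted pose to 2-3 mm.

```bash
cat >> h.py <<'E'
P0=[.5566,-.1517,-.8929]
def gt(x,y,z,yaw=128.84):
    q=T(P0,[x/1e3-.002,y/1e3,z/1e3]);go(*q,yaw)
E
python3 -c "
from h import *
gt(-90,-157,98)"
```

```text
ROW [0.0021, -0.0037, 0.1228] [-0.03, -0.11, -0.62]
```

```bash
python3 -m pendant '[[0.002,-0.0037,0.04,0,0,-0.6,1],[0.002,-0.0037,0.08,0,0,-0.6,1],[0.002,-0.0037,0.11,0,0,-0.6,1],[0.002,-0.0037,0.123,0,0,-0.6,1],[0.002,-0.0037,0.123,0,0,-0.6,1]]'; python3 -m pendant '[[0,0,0,0,0,0,0.8],[0,-0.002,0,0,0,0,0.7],[0,-0.004,0,0,0,0,0.65],[0,-0.004,0,0,0,0,0.6],[0,-0.004,0,0,0,0,0.55],[0,-0.004,0,0,0,0,0.5],[0,-0.004,0,0,0,0,0.45]]'
```

```text
time: 10.25
position: [0.3756, -0.1778, 0.0967]
ee_rot: [-1.355, -2.829, -0.001]
wrist_force: [-0.4, 0.6, 0.3]
width: 0.0851
finger_force: 0.0
time: 10.95
position: [0.3752, -0.1822, 0.1]
ee_rot: [1.355, 2.832, -0.0]
wrist_force: [0.0, 1.6, 11.6]
width: 0.0418
finger_force: 60.3
```

```bash
python3 -m pendant '[[0,0,0,0,0,0,0.45],[0,0,0,0,0,0,0.45],[0,0.003,0,0,0,0,1],[0,0.003,0,0,0,0,1],[0,0.003,0,0,0,0,1],[0,0.003,-0.045,0,0,0,1],[0,0.003,-0.045,0,0,0,1]]'; python3 -c "
from h import *
gt(-30,-157,145);gt(-30,-157,98)"
```

```text
time: 11.65
position: [0.3784, -0.1814, 0.1471]
ee_rot: [1.353, 2.83, -0.003]
wrist_force: [0.3, -1.5, -0.3]
width: 0.0856
finger_force: 0.0
ROW [-0.0566, 0.0003, 0.0023] [0.02, 0.29, 0.06]
ROW [-0.0564, 0.0003, 0.0493] [0.02, 0.29, 0.06]
```

```bash
python3 -m pendant '[[-0.0565,0,0,0,0,0,1],[-0.0565,0,0,0,0,0,1],[-0.0565,0,0,0,0,0,1],[-0.0565,0,0.03,0,0,0,1],[-0.0565,0,0.048,0,0,0,1],[-0.0565,0,0.048,0,0,0,1]]'; python3 -m pendant '[[0,0,0,0,0,0,0.8],[0,-0.002,0,0,0,0,0.7],[0,-0.004,0,0,0,0,0.65],[0,-0.004,0,0,0,0,0.6],[0,-0.004,0,0,0,0,0.55],[0,-0.004,0,0,0,0,0.5],[0,-0.004,0,0,0,0,0.45],[0,-0.004,0,0,0,0,0.45]]'
```

```text
time: 12.25
position: [0.4093, -0.2214, 0.0934]
ee_rot: [-1.352, -2.828, -0.002]
wrist_force: [-0.5, -0.8, 1.1]
width: 0.0857
finger_force: 0.0
time: 13.05
position: [0.4103, -0.2264, 0.0971]
ee_rot: [1.354, 2.832, 0.003]
wrist_force: [0.3, 3.5, 10.4]
width: 0.042
finger_force: 60.1
```

```bash
python3 -m pendant '[[0,0,0,0,0,0,0.45],[0,0.003,0,0,0,0,1],[0,0.003,0,0,0,0,1],[0,0.003,0,0,0,0,1],[0,0.003,-0.05,0,0,0,1],[0,0.003,-0.1,0,0,0,1],[0,0.003,-0.12,0,0,0,1]]'; python3 -c "
from h import *
gt(-65,-15,205,218.84)"
```

```text
time: 13.75
position: [0.4125, -0.2258, 0.2198]
ee_rot: [1.353, 2.83, -0.003]
wrist_force: [0.2, 0.3, -0.9]
width: 0.0853
finger_force: 0.0
ROW [0.0343, 0.1437, 0.0146] [-0.23, 0.22, -89.95]
```

```bash
python3 -m pendant '[[0.034,0.144,0.014,0,0,-90,1],[0.034,0.144,0.014,0,0,-90,1],[0.034,0.144,0.014,0,0,-90,1],[0.034,0.144,0.014,0,0,-90,1],[0.034,0.144,0.014,0,0,-90,1],[0.034,0.144,0.014,0,0,-90,1],[0.034,0.144,0.014,0,0,-90,1],[0.034,0.144,0.014,0,0,-90,1]]'; python3 -c "
from h import *
gt(-65,-15,205,218.84)"
```

```text
time: 14.55
position: [0.5016, -0.1077, 0.2014]
ee_rot: [0.491, -3.101, 0.001]
wrist_force: [0.2, -0.5, 0.5]
width: 0.0851
finger_force: 0.0
ROW [-0.0008, -0.0016, -0.0036] [0.01, -0.1, -20.83]
```

```bash
python3 -m pendant '[[-0.001,-0.0015,0,0,0,-20.8,1],[-0.001,-0.0015,0,0,0,-20.8,1],[-0.001,-0.0015,0,0,0,-20.8,1],[-0.001,-0.0015,0,0,0,-20.8,1]]'; python3 - <<'E'
from station import env
from h import *
import cv2
s=env.read_state();print(s['position'],s['ee_rot']);c=env.capture('wrist')
cv2.imwrite('pics/w4.png',cv2.resize(c['frame'][:,:,::-1],(800,600),interpolation=cv2.INTER_CUBIC))
w=W(s,c)
for P in ((-65,-15,121),(-65,-15,75),(-90,-143,116),(-30,-143,116),(-90,-179,116),(-60,-160,124)):print(P,(w.proj(T(P0,np.array(P)/1e3))*1.25).round())
gt(-65,-15,98,218.84)
E
```

```text
time: 14.95
position: [0.503, -0.1089, 0.2015]
ee_rot: [1.033, -2.965, -0.0]
wrist_force: [-0.3, 0.4, -0.4]
width: 0.0856
finger_force: 0.0
[ 0.50303728 -0.10889678  0.20145727] [ 1.03327605e+00 -2.96520789e+00 -3.40494581e-06]
(-65, -15, 121) [398. 318.]
(-65, -15, 75) [398. 294.]
(-90, -143, 116) [452.  40.]
(-30, -143, 116) [316.  41.]
(-90, -179, 116) [454. -57.]
(-60, -160, 124) [382. -12.]
ROW [0.0001, 0.0, 0.1035] [0.02, -0.06, -0.48]
```

View pics/w4.png

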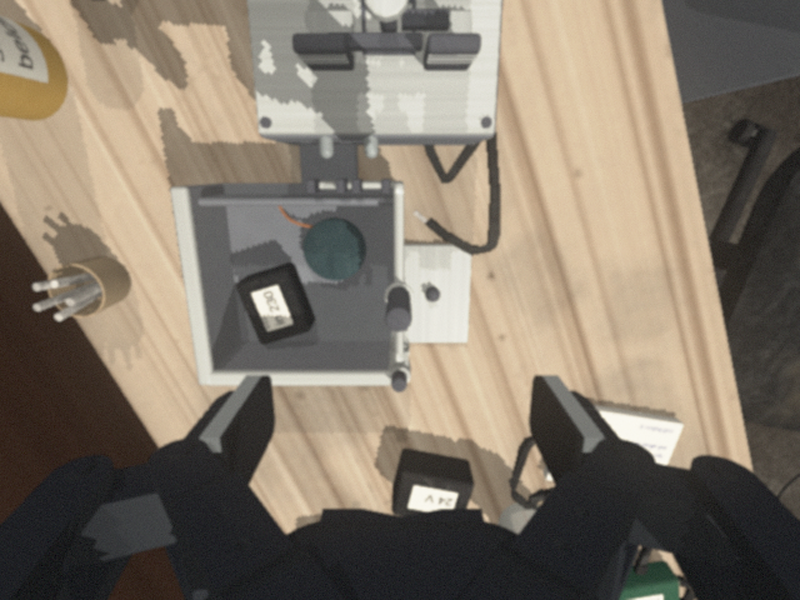

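The pull post's top is at (399,315), 3 px from the prediction. Both tabs are level with their open positions, and the bolts at (326,145) and (372,145) are drawn back. I'll descend and grip.

```bash
python3 -m pendant '[[0,0,0.05,0,0,0,1],[0,0,0.085,0,0,0,1],[0,0,0.103,0,0,0,1],[0,0,0.103,0,0,0,0.5],[0,0,0.103,0,0,0,0],[0,0,0.103,0,0,0,0],[0,0,0.103,0,0,0,0],[0,0,0.103,0,0,0,0]]'; python3 - <<'E'
from station import env
from h import *
s=env.read_state();print(s['position'],s['width'],s['finger_force'],s['wrist_force'])
q=s['position'][:2]-P0[:2];c,sn=np.cos(P0[2]),np.sin(P0[2]);print('tote',c*q[0]+sn*q[1],-sn*q[0]+c*q[1])
for th in(.2,.4,.6,.8,1.0,1.2,1.4,1.5):
    print('d',th,(np.array([np.sin(th),1-np.cos(th)])*55).round(1),np.degrees(th).round(1))
E
```

```text
time: 15.8
position: [0.5044, -0.1091, 0.1001]
ee_rot: [-1.034, 2.965, -0.003]
wrist_force: [-4.8, 3.0, 15.9]
width: 0.0125
finger_force: 48.7
[ 0.50441666 -0.10908074  0.10008943] 0.012473110131309272 48.677160143852234 [-4.84176356  2.98214211 15.87224483]
tote -0.06592296303883678 -0.013916355973325377
d 0.2 [10.9  1.1] 11.5
d 0.4 [21.4  4.3] 22.9
d 0.6 [31.1  9.6] 34.4
d 0.8 [39.5 16.7] 45.8
d 1.0 [46.3 25.3] 57.3
d 1.2 [51.3 35.1] 68.8
d 1.4 [54.2 45.7] 80.2
d 1.5 [54.9 51.1] 85.9
```

```bash
python3 -m pendant '[[-0.0003,0.0055,0,0,0,5.7,0],[-0.0011,0.0109,0,0,0,11.5,0],[-0.0025,0.0163,0,0,0,17.2,0],[-0.0043,0.0214,0,0,0,22.9,0],[-0.0067,0.0264,0,0,0,28.6,0],[-0.0096,0.0311,0,0,0,34.4,0],[-0.0129,0.0354,0,0,0,40.1,0],[-0.0167,0.0395,0,0,0,45.8,0]]'; cat >>h.py <<'E'
def th():
    from station import env
    s=env.read_state();q=s['position'][:2]-P0[:2];c,sn=np.cos(P0[2]),np.sin(P0[2]);a=c*q[0]+sn*q[1]+.0665;b=-sn*q[0]+c*q[1]-.0405
    print('theta',np.arctan2(-a,-b),'rad',np.hypot(a,b),s['width'],s['finger_force'])
E
python3 -c "
from h import *
th()"
```

```text
time: 16.6
position: [0.4935, -0.068, 0.1002]
ee_rot: [0.208, 3.131, -0.003]
wrist_force: [1.9, -2.6, 1.4]
width: 0.0123
finger_force: 58.9
theta 0.8000318903815294 rad 0.05330582922677406 0.012323051998433691 58.91529858112335
```

Tracking well; on to about 1.45 rad.

```bash
python3 -m pendant '[[-0.0003,0.0055,0,0,0,5.7,0],[-0.0011,0.0109,0,0,0,11.5,0],[-0.0025,0.0163,0,0,0,17.2,0],[-0.0043,0.0214,0,0,0,22.9,0],[-0.0067,0.0264,0,0,0,28.6,0],[-0.0096,0.0311,0,0,0,34.4,0],[-0.0115,0.0335,0,0,0,37.5,0],[-0.0115,0.0335,0,0,0,37.5,0]]';  python3 -m pendant '[[0,0,0,0,0,0,0],[0,0,0,0,0,0,0],[0,0,0,0,0,0,0],[0,0,0,0,0,0,0],[0,0,0,0,0,0,0]]'; python3 - <<'E'
from h import *
th()
from station import env
import cv2
t=env.capture('top')['frame'][:,:,::-1];s=env.capture('side')['frame'][:,:,::-1]
f=lambda a:cv2.resize(a,None,fx=2.5,fy=2.5,interpolation=cv2.INTER_CUBIC)
cv2.imwrite('pics/end.png',np.hstack([f(t[150:350,250:410]),f(s[150:350,250:410])]))
E
```

```text
time: 17.4
position: [0.5094, -0.0365, 0.1002]
ee_rot: [1.197, 2.9, -0.002]
wrist_force: [0.3, -3.6, 5.5]
width: 0.0121
finger_force: 59.1
time: 17.9
position: [0.5093, -0.0366, 0.1002]
ee_rot: [1.196, 2.901, -0.001]
wrist_force: [1.6, -3.7, 5.6]
width: 0.012
finger_force: 59.3
theta 1.4724136951111995 rad 0.05307720759579348 0.012017363273703414 59.28822934627533
```

View pics/end.png

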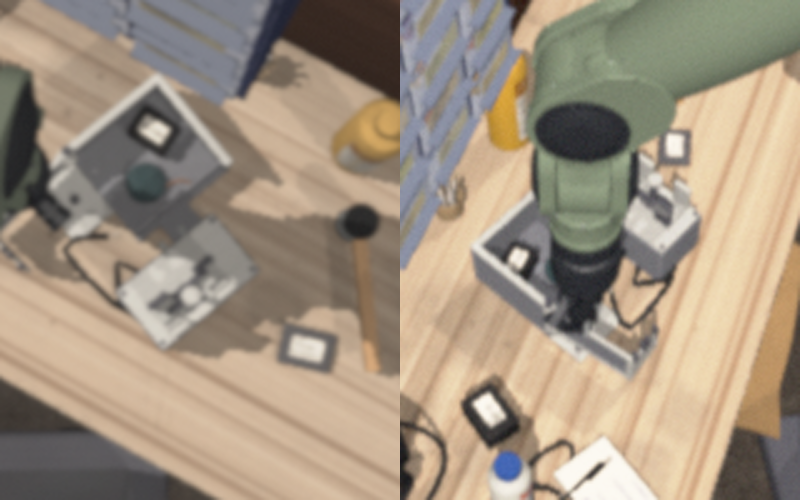

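The gate stands open, about square with the tote's front, in the side half (bottom edge at (620,360)). The gripper is on its post at (575,315), the mallet stands on the bench at (358,222) in the top half, and the bystanders are unmoved.

```bash
python3 -c "
from station import env
print(env.sign_off())"
```

```text
the job is handed in; nothing more can be done
None
```

I handed the job in at about 18 s: peg driven down, mallet back on the bench, both catches squeezed open, and the gate held by its post at about 1.47 rad. The sign-off gave no verdict; these states come from my force, position and camera readings.

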